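Seat a plinth on the pin of a restorer's mounting stand and hold it home

TASK

Tighten the chuck of the mounting stand by turning its hexagonal sleeve clockwise, seen from above, until it stops and the jaws grip the upright steel pin. Then put the wooden plinth, block upwards, over the pin (the blind hole is hidden in the middle of its underside), slide it about until it drops on, with its sides square to the stand's base plate, and press it down against the sprung collar until it is fully home on the chuck's nose. Finish while still pressing it home: do not let go, since the collar would lift it again, and leave the bottle, jar, brush and screwdriver alone.

Things in the scene. Friction and masses are not known exactly. Their poses are not given: they have to be found in the camera images.
- stand: Fixed mounting stand; origin at the centre of its underside, on the table. Aluminium base plate 130 x 130 x 12 mm with sides along its x and y axes; z up. On its centre stand, from below: the steel hexagonal sleeve (25 to 56 mm above the table), the chuck's nose with three jaws, and round the nose a sprung collar.
- collar (a joint): Sprung aluminium collar round the nose, 44 mm outside diameter; how far it is pressed down, in m: 0 at rest, its top 71 mm above the table and 5 mm above the nose; 0.005 fully down, level with the nose. About 5 N starts it and 10 N brings it fully down; it springs up when released.
- nose (a point): Centre of the top face of the chuck's nose, 66 mm above the table, on the stand's axis: the plinth's underside rests here when fully home. Axes as the stand's.
- sleeve_grip (a point): Centre of the hexagonal sleeve, half-way up, 40.5 mm above the table, on the stand's axis. The sleeve is 46 mm across flats, 53 mm across corners and 31 mm tall, hollow; it turns about the upright axis. One pair of flats faces along this point's x axis; the point turns with it. The pin's tip is 41.5 mm above this point.
- sleeve (a joint): Turn of the sleeve in rad: 0 is fully open, grows clockwise seen from above, end stop at 1.3. Starts between 0 and 0.3; the jaws touch the pin at about 1.05 and grip it firmly at the stop. It needs about 0.2 N m, and stays where it is left.
- jaw0: One of the three small dark steel jaws in the nose, 7 x 6 x 9 mm, coupled to the sleeve; all three move inwards together by about 2.9 mm per rad of the sleeve. Origin on the stand's axis, 56.5 mm above the table, when open.
- pin: Loose steel locating pin, 10 mm diameter, 42 mm long, top 4 mm tapering to 5 mm, standing upright in the chuck's bore. Origin at the centre of its lower end, 40 mm above the table; z points up. Before tightening it stands with about 1 mm of play.
- pin_tip (a point): Centre of the pin's top end, 82 mm above the table: 16 mm above the nose and 11 mm above the raised collar.
- plinth_grip (a point): Loose wooden plinth, about 150 g, 72 mm tall: a slab 90 x 90 x 24 mm, on it a dark step 66 x 66 x 8 mm, on it a block 40 x 40 mm and 40 mm tall, all with parallel sides along x and y. This point is on its axis in the block, 56 mm above its underside and 16 mm below its top; z points up. It stands upright on the table at the start.
- plinth_hole (a point): Mouth of the plinth's blind hole, in the centre of the plinth's underside; hole 13 mm diameter, 20 mm deep. Axes as the plinth's, z up.
- bottle: Bystander: amber glass bottle, 56 mm diameter, 120 mm tall; origin at the centre of its foot.
- jar: Bystander: white open ceramic cup, 70 mm diameter, 70 mm tall; origin at the centre of its foot.
- brush: Bystander: brush lying on the table; origin under its middle.
- driver: Bystander: screwdriver lying on the table; origin under its middle.
Not all that is in view belongs to the job. There is more than one size of the stand; the job needs the smaller. Leave any orange look-alike of the part that bears plinth_grip alone.

How it is judged (in metres and radians):
On the way, in this order (a step that is already met when the one before it is completed fails the run):
1. the sleeve is turned to its stop and the jaws grip the pin (value of joint sleeve above 1.15 rad and contact force between stand and pin above 5 N), for 0.2 s.
2. the plinth has dropped over the pin, down to the collar, with the chuck tight (all of step 1 and horizontal distance between plinth_hole and nose below 0.004 m and angle between plinth_hole's own z axis and vertical below 0.08 rad and z of plinth_hole in the frame of stand below 0.075 m), for 0.1 s.
At the end, for the whole second after the job is handed in: Still pressed by the robot (over 2 N on it), the plinth is home: underside within 2 mm of the nose, centred to 4 mm, upright to 0.08 rad, square to the base plate to 0.14 rad (any quarter turn), under 60 N on the stand; sleeve past 1.15 rad, over 5 N on the pin (all of step 1 and horizontal distance between plinth_hole and nose below 0.004 m and angle between plinth_hole's own z axis and vertical below 0.08 rad and (angle between the x axis of plinth_hole and the x axis of stand, either way round below 0.14 rad or angle between the x axis of plinth_hole and the y axis of stand, either way round below 0.14 rad) and z of plinth_hole in the frame of stand below 0.068 m and contact force between plinth and stand below 60 N and contact force between any of the fingers, the arm and plinth above 2 N); the arm keeps its last pose, push and grip.
It fails at once if the bottle is moved more than 30 mm (distance of bottle from where it was at the start of the episode above 0.03 m).
It fails at once if the jar is moved more than 30 mm (distance of jar from where it was at the start of the episode above 0.03 m).
It fails at once if the brush is moved more than 30 mm (distance of brush from where it was at the start of the episode above 0.03 m).
It fails at once if the screwdriver is moved more than 30 mm (distance of driver from where it was at the start of the episode above 0.03 m).
It also fails if it takes over 54 s, if anything falls off the work surface, if the arm or the gripper's body presses on something with over 40 N, if the wrist force passes 120 N, or if a joint passes its speed limit or range.

ROBOT

A 7-joint arm with a two-finger parallel gripper is mounted at the origin on the work surface. World frame = base frame: x ahead of the robot, y to its left, z up, the work surface at z = 0. Lengths are in mm, angles in rad, forces in N, time in s.
With the tool pointing down it reaches from about 400 to 900 mm from the base axis. Payload 5.6 kg.
Tool frame: the origin (TCP) lies midway between the tips of the shut fingers; the grasp point (between the pads) lies 19 mm behind it; z points along the fingers, y is the line along which they close (so a half turn about z gives the same grasp; the last joint's range is limited). The gripper opens to 92 mm and grips with 3 to 60 N. Pads are 20 mm wide; open, the fingers measure 128 mm over their backs; the gripper's body (75 mm by 189 mm) begins 69 mm behind the grasp point.
Start: joints at [-1.172, 0.468, -0.012, 1.603, 0.006, 1.071, -0.056], TCP at [277.96, 587.578, 188.392] pointing down, gripper open.
Joint ranges: [-2.53, 2.53], [-0.31, 2.02], [-1.57, 1.55], [0.28, 2.44], [-1.29, 4.43], [0.15, 1.84], [-2.92, 2.92]. Speed limits (rad/s): [2.57, 2.57, 3.14, 3.14, 3.14, 3.14, 3.14].

INTERFACE

Orientations are given as a rotation vector (axis times angle).
In Python, from cell import robot, grip, kin, viewer gives the robot as it stands. Calls block until the motion is done:
- robot.movep(position, orientation): joint-space move of the TCP to a pose.
- robot.servo_line(position, feed=150, rotation=None): straight line of the TCP; rotation=None keeps the orientation; feed is the mean speed in mm/s.
- robot.goto_joints(angles): joint-space move.
- grip(opening, newtons=None): opening from 0.0 (shut) to 1.0 (fully open); newtons is the grip in N (None keeps the last); returns when the fingers have stopped.
- robot.hold(seconds).
- kin.ik(position, orientation): joint angles nearest the present ones, or None.
- robot.observe(): the state.
- viewer.read_camera(name): name is "side" or "top"; returns the picture (400x640x3 uint8, red, green, blue); there is no depth.
- viewer.camera_info(name): a dict with "camera_matrix" (3x3 intrinsics, pixels), "R" (3x3) and "t" (3): a world point X has camera coordinates R X + t. Camera axes: x right, y down, z forward; pixel columns grow to the right and rows downward; lengths in mm; the calibration is good to about 2 mm. A picture is of the moment at which its call begins. camera_info takes no time and is no camera call.
A pose or a line that the arm cannot do raises robot.IKError and nothing moves.
- robot.job_done(): hands the job in, once; it reports no verdict.
Trained networks look in the newest picture that a camera, given by its name, has taken for a name from the list of things; names that differ only in an ending like _2 or _b are one class to them, and where a whole thing is asked for, a point or a joint stands for the part that bears it (a point fixed in the world has none). Each returns a list of dicts, best first, with "confidence" (0 to 1); they miss things now and then, are a little off and sometimes report something else, mostly with a low value. They report only what shows in the picture. A call takes as long as a camera call. They do not tell look-alikes from the thing itself.
- viewer.silhouettes(name, camera): "mask" (400x640 bool, what is visible of it).
- viewer.pinpoint(name, camera): "at" ([x, y, z] in mm, in the coordinates of the camera as it stood for that picture, good to about 4 mm: a listed point, or the origin of a listed thing).
The state is a dict: "t": time; "joints": joint angles; "joint_velocities": joint speeds; "joint_torque": joint torques, N m; "tcp_pos": TCP position; "tcp_rot": TCP orientation; "contact_force": force on the tool from outside, world axes, zero at the start; "wrist_torque": the same for the moment, N m; "grip_width": opening from 0.0 (shut) to 1.0 (fully open).
Only numpy, scipy, OpenCV 4.12 (cv2) and the standard library are available. Lean on these libraries where they do the work, as an engineer would, in place of code of your own. Each camera call takes 0.05 s, during which the arm holds its last target. There are 200 camera calls.

## Working session

There is one attempt and no reset: what is moved stays moved. The work goes in short steps, each a Python script; the robot and the scene stay as the last script left them, time stands still between calls to the robot, and variables do not carry over. Pictures are saved under pics/ and viewed, on a budget of 10 in all, crops included, one or two more only if the job needs it, and the job is handed in when it is done.

```bash
ls; mkdir -p pics
python3 - <<'E'
from cell import robot, grip, kin, viewer
import cv2, numpy as np
o=robot.observe(); print(o)
for c in ("top","side"):
    im=viewer.read_camera(c); cv2.imwrite(f"pics/{c}0.png",im[:,:,::-1])
    i=viewer.camera_info(c); R=np.array(i["R"]);t=np.array(i["t"]); print(c,i["camera_matrix"],"centre",-R.T@t)
    for n in ("nose","sleeve_grip","pin_tip","plinth_grip","plinth_hole","stand","bottle","jar","brush","driver"):
        for d in viewer.pinpoint(n,c):
            p=np.array(d["at"]); u=np.array(i["camera_matrix"])@p; print(n,round(d["confidence"],2),(R.T@(p-t)).round(1),(u[:2]/u[2]).round())
E
```

```text
pics
{'t': 0.0, 'joints': array([-1.17203301,  0.46833753, -0.01156436,  1.60362526,  0.00603403,
        1.07140276, -0.05631332]), 'joint_velocities': array([ 0.00103137, -0.00074983, -0.00072395, -0.00111346, -0.00068857,
        0.00039568,  0.00102331]), 'joint_torque': array([ 4.12832032e-04, -5.20565236e+01, -1.20677237e-02, -2.43751055e+01,
       -5.64989308e-02,  1.71271496e-02,  1.55829894e-04]), 'tcp_pos': array([277.72657738, 586.98440042, 187.4654377 ]), 'tcp_rot': array([-6.88390281e-01, -3.06502398e+00,  2.71225420e-03]), 'contact_force': array([0.04260118, 0.13902022, 0.78452874]), 'wrist_torque': array([-0.03672965,  0.02631614, -0.0537793 ]), 'grip_width': 1.0038228923239665}
top [[363.51473057   0.         322.52331125]
 [  0.         363.51473057 206.66981149]
 [  0.           0.           1.        ]] centre [457.03754621 -17.44591239 904.01356111]
nose 0.85 [327.1  94.6  92.5] [268. 309.]
nose 0.59 [564.5 133.7  68.6] [257. 202.]
sleeve_grip 0.63 [565.2 129.9  43.2] [260. 203.]
sleeve_grip 0.51 [564.7 129.3   3.3] [263. 205.]
sleeve_grip 0.48 [327.2  91.   56.7
[... 785 characters left out ...]
.97 [328.7  89.4  90.3] [213. 199.]
nose 0.78 [563.6 132.7  66.7] [302. 172.]
sleeve_grip 0.71 [329.2  92.5  57.8] [215. 207.]
sleeve_grip 0.7 [566.3 131.4  40.5] [303. 180.]
pin_tip 0.53 [566.1 135.4  81.9] [302. 167.]
plinth_grip 0.91 [ 522.3 -126.9   59.5] [316. 256.]
plinth_grip 0.68 [ 358.8 -141.6   56.9] [247. 281.]
plinth_hole 0.96 [ 349.3 -142.8    2.5] [245. 295.]
plinth_hole 0.83 [ 5.192e+02 -1.211e+02  2.000e-01] [314. 269.]
stand 0.97 [327.2  90.4  -2. ] [219. 223.]
stand 0.66 [565.5 133.6   1.9] [303. 189.]
bottle 0.72 [789.6  57.7   1.6] [392. 190.]
jar 0.96 [757.6 -70.1   2.3] [399. 228.]
brush 0.87 [ 501.8 -398.    -4. ] [346. 382.]
driver 0.66 [550.4 360.7  -2.4] [277. 138.]
```

Run:
```python
import cv2,numpy as np
t=cv2.imread("pics/top0.png");s=cv2.imread("pics/side0.png")
a=cv2.resize(t[170:350,210:430],(800,560),interpolation=3) 
cv2.imwrite("pics/topcrop.png",a)
cv2.imwrite("pics/sidecrop.png",cv2.resize(s[130:330,170:430],(780,600),interpolation=3))
```

```text
(no output)
```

View pics/top0.png

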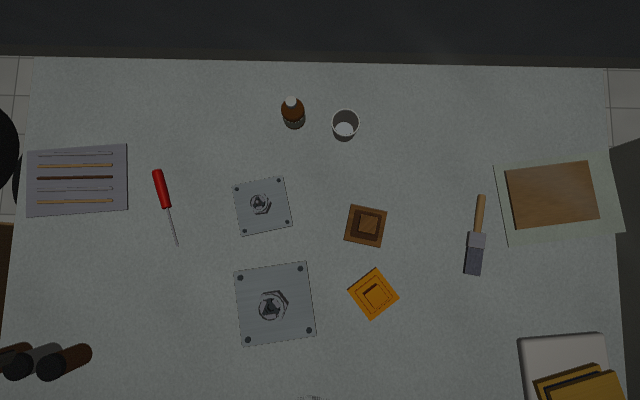

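View pics/sidecrop.png

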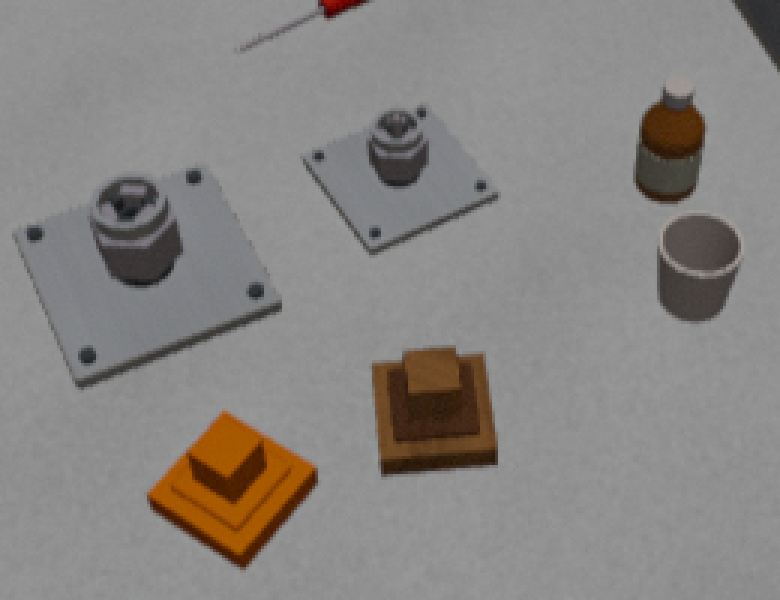

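The wanted stand is the smaller one, with the pin (top view 263,205), not the larger one (275,301). The wanted plinth is the wooden one (366,226), not the orange one (373,294). Bystanders near the work are the bottle (293,112), jar (345,125) and driver (165,205). Next I'll take poses and yaws from the masks.

```bash
cat > vis.py <<'E'
import cv2, numpy as np
from cell import viewer
from scipy.optimize import minimize
def cam(c):
    i=viewer.camera_info(c); return np.array(i["camera_matrix"]),np.array(i["R"]),np.array(i["t"])
def proj(c,X):
    K,R,t=cam(c); p=(K@(R@np.atleast_2d(X).T+t[:,None])).T; return p[:,:2]/p[:,2:]
def pick(name,c,xy,z=30):
    u=proj(c,[*xy,z])[0]; best=None
    for d in viewer.silhouettes(name,c):
        m=d["mask"]; ys,xs=np.nonzero(m)
        if len(xs) and np.hypot(xs.mean()-u[0],ys.mean()-u[1])<20 and (best is None or m.sum()>best.sum()): best=m
    return best
S=4
def hullmask(c,P):
    h=cv2.convexHull(((proj(c,P)+.5)*S-.5).astype(np.float32))
    m=np.zeros((400*S,640*S),np.float32); cv2.fillPoly(m,[np.round(h*16).astype(np.int32)],1,shift=4)
    return m
def down(m): return cv2.resize(m,(640,400),interpolation=cv2.INTER_AREA)
def poly(n,r,a0,x,y,z):
    a=a0+np.arange(n)*2*np.pi/n; return np.c_[x+r*np.cos(a),y+r*np.sin(a),np.full(n,z)]
def box(x,y,a,w,z0,z1): return np.r_[poly(4,w/2**.5,a+np.pi/4,x,y,z0),poly(4,w/2**.5,a+np.pi/4,x,y,z1)]
def stand(c,x,y,a): return down(np.maximum(hullmask(c,box(x,y,a,130,0,12)),hullmask(c,np.r_[poly(24,22,0,x,y,71),poly(24,23,0,x,y,25)])))
def plinth(c,x,y,a): return down(np.maximum(np.maximum(hullmask(c,box(x,y,a,90,0,24)),hullmask(c,box(x,y,a,66,24,32))),hullmask(c,box(x,y,a,40,24,72))))
def fit(model,masks,x0,y0,per):
    def cost(p): return sum(np.abs(model(c,*p)-m).sum()/m.sum() for c,m in masks.items())
    best=None
    for a in np.arange(0,per,per/6):
        r=minimize(cost,[x0,y0,a],method="Nelder-Mead",options=dict(initial_simplex=[[x0,y0,a],[x0+4,y0,a],[x0,y0+4,a],[x0,y0,a+.12]],maxiter=70))
        if best is None or r.fun<best.fun: best=r
    return best.x.round(3),round(best.fun,3)
E
cat > a.py <<'E'
from vis import *
for c in ("top","side"): viewer.read_camera(c)
ms={c:pick("stand",c,(565,131)) for c in("top","side")}
mp={c:pick("plinth_grip",c,(520,-125)) for c in("top","side")}
mh={c:pick("sleeve_grip",c,(565,131),45) for c in("top","side")}
for n,M,f,xy in(("stand",ms,stand,(565,131)),("plinth",mp,plinth,(520,-125))):
    for k in (("top",),("side",),("top","side")):
        if all(M[c] is not None for c in k): print(n,k,fit(f,{c:M[c] for c in k},*xy,np.pi/2))
xs,ys=fit(stand,{c:m for c,m in ms.items() if m is not None},565,131,np.pi/2)[0][:2]
for c,m in mh.items():
    if m is None: print(c,"no sleeve"); continue
    print(c,m.sum())
    for d in range(0,60,6):
        a=np.radians(d); best=9
        for dx in(-2,0,2):
            for dy in(-2,0,2):
                hexm=hullmask(c,np.r_[poly(6,26.5,a+np.pi/6,xs+dx,ys+dy,25),poly(6,26.5,a+np.pi/6,xs+dx,ys+dy,56)])
                col=hullmask(c,np.r_[poly(24,22,0,xs+dx,ys+dy,58),poly(24,22,0,xs+dx,ys+dy,71)])
                best=min(best,np.abs(down(hexm*(1-col))-m).sum()/m.sum())
        print(d,round(best,3),end="; ")
    print()
im=cv2.imread("pics/top0.png")[180:230,235:290]; im2=cv2.imread("pics/side0.png")[155:205,275:330]
big=np.hstack([cv2.resize(i,(400,364),interpolation=cv2.INTER_CUBIC) for i in(im,im2)])
cv2.imwrite("pics/chuck.png",np.clip(big*1.6,0,255).astype(np.uint8))
E
time python3 a.py
```

```text
stand ('top',) (array([5.63566e+02, 1.32133e+02, 2.37000e-01]), np.float64(0.058))
stand ('side',) (array([5.63011e+02, 1.33258e+02, 2.48000e-01]), np.float64(0.079))Traceback (most recent call last):
  File "a.py", line 8, in <module>
    if all(M[c] is not None for c in k): print(n,k,fit(f,{c:M[c] for c in k},*xy,np.pi/2))
                                                   ~~~^^^^^^^^^^^^^^^^^^^^^^^^^^^^^^^^^^^
  File "vis.py", line 29, in fit
    r=minimize(cost,[x0,y0,a],method="Nelder-Mead",options=dict(initial_simplex=[[x0,y0,a],[x0+4,y0,a],[x0,y0+4,a],[x0,y0,a+.12]],maxiter=70))
    res = _minimize_neldermead(fun, x0, args, callback, bounds=bounds,
                               **options)
    fsim[j] = func(sim[j])
              ~~~~^^^^^^^^
    fx = function(np.copy(x), *(wrapper_args + args))
  File "vis.py", line 26, in cost
    def cost(p): return sum(np.abs(model(c,*p)-m).sum()/m.sum() for c,m in masks.items())
                        ~~~^^^^^^^^^^^^^^^^^^^^^^^^^^^^^^^^^^^^^^^^^^^^^^^^^^^^^^^^^^^^^^
  File "vis.py", line 26, in <genexpr>
    def cost(p): return sum(np.ab
[... 216 characters left out ...]
),hullmask(c,np.r_[poly(24,22,0,x,y,71),poly(24,23,0,x,y,25)])))
                                                                               ~~~~~~~~^^^^^^^^^^^^^^^^^^^^^^^^^^^^^^^^^^^^^^^^^^^^^^^^^^^^
  File "vis.py", line 16, in hullmask
    h=cv2.convexHull(((proj(c,P)+.5)*S-.5).astype(np.float32))
                       ~~~~^^^^^
  File "vis.py", line 7, in proj
    K,R,t=cam(c); p=(K@(R@np.atleast_2d(X).T+t[:,None])).T; return p[:,:2]/p[:,2:]
          ~~~^^^
  File "vis.py", line 5, in cam
    i=viewer.camera_info(c); return np.array(i["camera_matrix"]),np.array(i["R"]),np.array(i["t"])
ValueError: time passes only in moves, steps and waits

real	0m14.518s
user	0m9.378s
sys	0m6.592s
```

```bash
sleep 1
sed -i 's/^def cam(c):/import functools\n@functools.lru_cache(None)\ndef cam(c):/' vis.py; time python3 a.py
```

```text
stand ('top',) (array([5.63768e+02, 1.32446e+02, 2.56000e-01]), np.float64(0.054))
stand ('side',) (array([5.64219e+02, 1.34309e+02, 2.32000e-01]), np.float64(0.043))
stand ('top', 'side') (array([563.993, 133.314,   1.815]), np.float64(0.103))
plinth ('top',) (array([ 518.775, -123.675,    1.376]), np.float64(0.03))
plinth ('side',) (array([ 518.097, -122.991,    1.361]), np.float64(0.062))
plinth ('top', 'side') (array([ 518.379, -123.34 ,    1.368]), np.float64(0.098))
top no sleeve
side 177
0 0.206; 6 0.202; 12 0.216; 18 0.217; 24 0.212; 30 0.204; 36 0.204; 42 0.201; 48 0.212; 54 0.208; 
real	0m50.172s
user	0m35.369s
sys	0m28.984s
```

View pics/chuck.png

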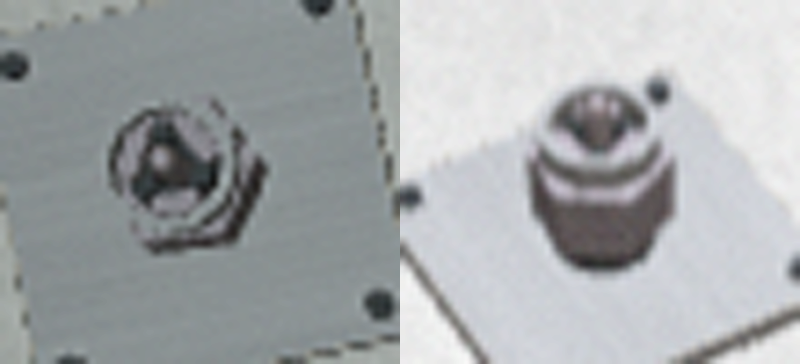

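The crop shows the hex sleeve's lower outline. Its corners are near crop (150,247), (237,240), (265,165) and (213,98). I'll back-project them and overlay the models to check.

```bash
cat > b.py <<'E'
from vis import *
K,R,t=cam("top")
def back(u,z):
    d=R.T@np.linalg.inv(K)@[u[0],u[1],1]; C=-R.T@t; return (C+d*(z-C[2])/d[2])[:2]
x,y=564,133
P=[back((235+a/7.27-.4,180+b/7.28-.4),25) for a,b in((150,247),(237,240),(265,165),(213,98))]
al=[]
for p,q in zip(P,P[1:]): d=q-p; al.append(np.degrees(np.arctan2(d[1],d[0]))%60); print(np.hypot(*d).round(1),al[-1])
h=np.median(al)   # edge direction mod 60 ; flat normal = edge+90 -> +30 mod 60
a=np.radians((h+30)%60); print("flat normal yaw mod60",np.degrees(a), "stand yaw deg",np.degrees(.245))
def ov(c,im,x0,y0,w,hh,s):
    im=cv2.resize(cv2.imread(im)[y0:y0+hh,x0:x0+w],None,fx=s,fy=s,interpolation=cv2.INTER_CUBIC); im=np.clip(im*1.5,0,255).astype(np.uint8)
    for Q,col in((poly(4,65*2**.5,.245+np.pi/4,x,y,12),(0,0,255)),(poly(6,26.5,a+np.pi/6,x,y,25),(0,255,0)),(poly(6,26.5,a+np.pi/6,x,y,56),(0,255,255)),(poly(24,22,0,x,y,71),(255,0,0))):
        cv2.polylines(im,[np.round((proj(c,Q)-[x0,y0]+.5)*s).astype(np.int32)],True,col,1)
    return im
cv2.imwrite("pics/ov.png",np.hstack([ov("top","pics/top0.png",228,172,72,72,5.5),ov("side","pics/side0.png",264,140,72,72,5.5)]))
E
python3 b.py
```

```text
29.1 35.82083260582793
26.8 41.68702081554072
28.9 39.381441220115356
flat normal yaw mod60 9.381441220115363 stand yaw deg 14.03746598070517
```

View pics/ov.png

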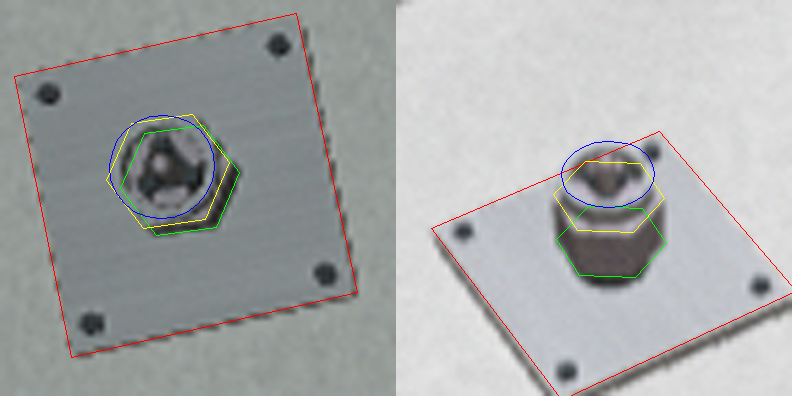

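```bash
cat > h.py <<'E'
from cell import robot, grip, kin, viewer
import numpy as np
from scipy.spatial.transform import Rotation as Ro
def ori(psi):
    y=np.array([np.cos(psi),np.sin(psi),0]); z=np.array([0,0,-1.])
    return Ro.from_matrix(np.c_[np.cross(y,z),y,z]).as_rotvec()
def st(msg=""):
    o=robot.observe(); print(msg,"t%.2f"%o["t"],"p",o["tcp_pos"].round(1),"F",o["contact_force"].round(1),"M",o["wrist_torque"].round(2),"g%.3f"%o["grip_width"],"j7 %.2f"%o["joints"][6]); return o
E
python3 - <<'E'
from h import *
st()
for k in range(-3,4):
    p=np.radians(9.4+60*k); r=[]
    for d in (0,-.65,-1.3):
        q=kin.ik([564,132.8,23],ori(p+d)); r.append(None if q is None else np.round(q,2))
    print(k,round(p,2),r)
for k in range(-3,3):
    p=-.203+k*np.pi/2; q=kin.ik([518.4,-123.3,37],ori(p)); q2=kin.ik([564,132.8,103],ori(.245+k*np.pi/2)); print("pl",k,p,np.round(q,2),np.round(q2,2))
E
```

```text
t1.90 p [278.  587.6 188.4] F [-0.4  0.  -0.9] M [-0.03  0.02  0.01] g0.999 j7 -0.06
-3 -2.98 [array([-0.06,  0.59, -0.3 ,  1.87,  0.26,  0.71,  2.8 ]), array([-0.17,  0.58, -0.16,  1.88,  0.13,  0.69,  2.25]), array([-0.26,  0.57, -0.03,  1.89,  0.03,  0.69,  1.69])]
-2 -1.93 [array([-0.77,  0.64,  0.63,  1.92, -0.55,  0.75, -1.75]), array([-1.14,  1.09,  1.33,  1.94, -1.18,  1.2 , -1.91]), array([-0.1 ,  0.59, -0.25,  1.88,  0.21,  0.7 ,  2.59])]
-1 -0.88 [array([-0.67,  0.61,  0.5 ,  1.92, -0.43,  0.72, -0.8 ]), array([-0.7 ,  0.62,  0.55,  1.92, -0.47,  0.73, -1.42]), array([-1.14,  1.09,  1.33,  1.94, -1.18,  1.2 , -1.52])]
0 0.16 [array([-0.57,  0.59,  0.36,  1.91, -0.31,  0.7 ,  0.14]), array([-0.66,  0.61,  0.48,  1.92, -0.42,  0.72, -0.42]), array([-0.68,  0.61,  0.51,  1.92, -0.44,  0.72, -1.05])]
1 1.21 [array([-0.41,  0.57,  0.16,  1.9 , -0.14,  0.68,  1.04]), array([-0.51,  0.58,  0.29,  1.91, -0.24,  0.69,  0.48]), array([-0.6 ,  0.59,  0.41,  1.91, -0.35,  0.71, -0.07])]
2 2.26 [array([-0.22,  0.57, -0.09,  1.89,  0.07,  0.69,  1.91]), array([-0.35,  0.57,  0.08,  1.89
[... 227 characters left out ...]
 -0.03,  1.89,  0.03,  0.69,  1.69])]
pl -3 -4.91538898038469 [-0.14  0.5   0.39  2.02 -0.3   0.67  1.81] [-0.33  0.45  0.06  1.85 -0.03  0.84  1.56]
pl -2 -3.344592653589793 [-0.73  0.99  1.34  2.05 -1.12  1.13 -2.2 ] [-1.16  0.9   1.34  1.9  -0.96  1.19 -2.36]
pl -1 -1.7737963267948966 [-0.47  0.62  0.83  2.04 -0.67  0.77 -1.  ] [-0.74  0.5   0.59  1.88 -0.35  0.87 -1.3 ]
pl 0 -0.203 [-0.27  0.53  0.55  2.03 -0.43  0.7   0.36] [-0.59  0.47  0.39  1.87 -0.23  0.85  0.16]
pl 1 1.3677963267948965 [-0.14  0.5   0.39  2.02 -0.3   0.67  1.81] [-0.33  0.45  0.06  1.85 -0.03  0.84  1.56]
pl 2 2.9385926535897933 [-0.73  0.99  1.34  2.05 -1.12  1.13 -2.2 ] [-1.16  0.9   1.34  1.9  -0.96  1.19 -2.36]
```

Run:
```python
from h import *
p=np.radians(69.4)
robot.movep([564,132.8,150],ori(p)); st("above")
robot.servo_line([564,132.8,24],feed=80); st("down")
grip(0.0,15); st("grip15")
```

```text
above t3.84 p [563.8 134.3 150. ] F [-0.5 -1.  -0.2] M [ 0.04 -0.    0.  ] g0.997 j7 1.01
down t5.57 p [564.4 132.9  24.5] F [-0.3  0.2 -0.1] M [-0.01  0.04 -0.02] g1.002 j7 1.05
grip15 t6.33 p [564.  132.7  24. ] F [-0.3  0.5  0. ] M [-0.12  0.01 -0.04] g0.499 j7 1.05
```

Run:
```python
from h import *
p=np.radians(69.4); c=np.array([564,132.8,24.])
grip(0.0,60); st("grip60")
d=0
while d<1.42:
    d+=.12 if d<1.0 else .04
    robot.movep(c,ori(p-d)); o=st("%.2f"%d)
    c[:2]+=np.clip(.03*o["contact_force"][:2],-.3,.3)
    if abs(o["wrist_torque"][2])>1.2 and d>.9: break
print(c)
```

```text
grip60 t6.54 p [564.  132.7  24. ] F [-1.4  0.   0.6] M [-0.07  0.08 -0.05] g0.485 j7 1.05
0.12 t6.79 p [564.  132.7  24. ] F [ 0.1 -0.2  1.7] M [-0.12  0.06 -0.2 ] g0.488 j7 0.95
0.24 t7.04 p [564.1 132.8  24. ] F [-0.3  0.5  0.1] M [-0.08  0.01 -0.22] g0.492 j7 0.86
0.36 t7.29 p [564.1 132.9  24. ] F [ 0.5 -0.2 -1.5] M [-0.02 -0.08 -0.15] g0.492 j7 0.76
0.48 t7.54 p [564.1 132.9  24. ] F [-0.3 -0.4 -0.7] M [ 0.04 -0.11 -0.19] g0.487 j7 0.66
0.60 t7.79 p [564.2 133.   24. ] F [ 1.3  1.2 -0.7] M [ 0.05 -0.19 -0.16] g0.486 j7 0.57
0.72 t8.04 p [564.3 133.   24. ] F [ 0.7  1.4 -0.7] M [ 0.09 -0.28 -0.17] g0.487 j7 0.47
0.84 t8.29 p [564.4 133.   24. ] F [ 1.7  1.  -2.2] M [ 0.11 -0.43 -0.14] g0.491 j7 0.37
0.96 t8.54 p [564.4 133.   24. ] F [ 2.3  0.6 -2.6] M [ 0.16 -0.55 -0.12] g0.488 j7 0.27
1.08 t8.79 p [564.5 133.   24. ] F [ 3.   1.5 -2.8] M [ 0.2  -0.69 -0.11] g0.491 j7 0.18
1.12 t9.04 p [564.5 133.   24. ] F [ 4.2  1.6 -3.2] M [ 0.19 -0.76  0.06] g0.488 j7 0.14
1.16 t9.29 p [564.5 133.   24. ] F [ 3.1  0.4 -2.5] M [ 0.2  -0.76  0.04] g0.490 j7 0.11
1.20 t9.54 p [564.6 133.   24. ] F [ 3.1  1.5 -2.4] M [ 0.2  -0.67  0.07] g0.485 j7 0.08
1.24 t9.79 p [564.6 133.   24. ] F [ 2.6  0.5 -1.8] M [ 0.01 -0.59  0.92] g0.491 j7 0.05
1.28 t10.04 p [564.6 133.5  24.1] F [ 1.9  1.  -1.1] M [ 0.22 -0.59  1.72] g0.488 j7 0.01
[564.72072429 133.1150149   24.        ]
```

Run:
```python
from h import *
robot.hold(.3); st("held")
grip(1.0); st("open")
robot.servo_line([564.5,133,150],feed=150); st("up")
robot.movep([518.4,-123.3,130],ori(-.203)); st("over plinth")
from vis import *
for c in ("top","side"):
    im=viewer.read_camera(c); cv2.imwrite(f"pics/{c}1.png",im[:,:,::-1])
im=cv2.imread("pics/top1.png")[180:230,235:290]; im2=cv2.imread("pics/side1.png")[155:205,275:330]
big=np.hstack([cv2.resize(i,(400,364),interpolation=cv2.INTER_CUBIC) for i in(im,im2)])
cv2.imwrite("pics/chuck1.png",np.clip(big*1.6,0,255).astype(np.uint8))
robot.servo_line([518.4,-123.3,36],feed=80); st("down")
grip(0.0,15); st("grip")
grip(0.0,45); st("grip")
```

```text
held t10.34 p [564.6 133.5  24.1] F [2.8 1.4 0.3] M [ 0.48 -0.52  1.9 ] g0.485 j7 0.01
open t11.16 p [564.6 133.1  24. ] F [ 0.6 -0.   0.8] M [-0.04  0.07 -0.03] g1.002 j7 0.01
up t12.15 p [563.8 132.9 149.2] F [ 0.1  0.5 -0.4] M [-0.07  0.07 -0.01] g0.999 j7 -0.09
over plinth t13.17 p [ 519.1 -121.6  129.8] F [0.3 0.1 0.4] M [-0.06  0.06 -0.01] g1.003 j7 0.28
down t14.59 p [ 518.9 -123.4   36.5] F [-0.3 -0.8 -0.2] M [-0.07  0.07 -0.01] g0.999 j7 0.39
grip t15.43 p [ 518.6 -123.3   36. ] F [ 0.5 -0.   0.1] M [-0.11 -0.01 -0.06] g0.432 j7 0.39
grip t15.64 p [ 518.6 -123.4   36. ] F [ 0.9 -0.2 -0.7] M [-0.11 -0.14  0.02] g0.430 j7 0.39
```

View pics/chuck1.png

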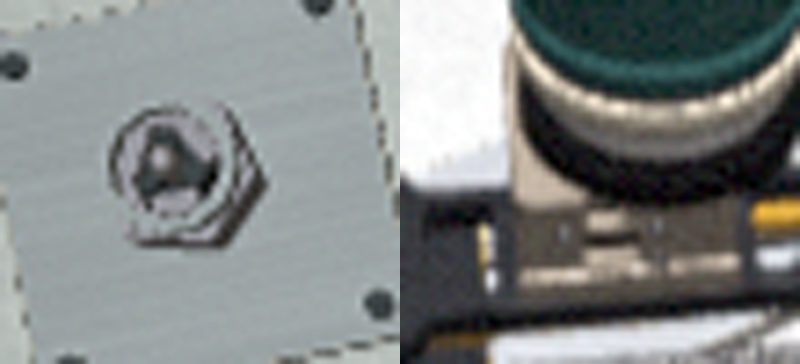

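The hex outline has turned about 70°, so the sleeve is at its stop. The gripper holds the plinth at 39.6 mm. Next I lift, move over the pin and lower it under force control.

Run:
```python
from h import *
robot.servo_line([518.5,-123.3,140],feed=120); st("lift")
robot.movep([564.5,133,140],ori(.245)); st("over")
robot.servo_line([564.5,133,121],feed=60); robot.hold(.2); o=st("near"); b=o["contact_force"]
z=121.
while z>104.5:
    z-=1.; robot.servo_line([564.5,133,z],feed=15); o=robot.observe(); f=o["contact_force"]-b
    print(z,o["tcp_pos"].round(1),f.round(1))
    if f[2]>4: break
```

```text
lift t16.66 p [ 517.9 -123.   139.3] F [-0.9  0.5 -1.9] M [-0.03  0.11 -0.  ] g0.431 j7 0.27
over t17.68 p [564.6 130.4 139.9] F [ 0.4 -0.8 -1.9] M [-0.11  0.04 -0.01] g0.432 j7 0.20
near t18.34 p [564.8 133.  121.3] F [-0.6  0.6 -2. ] M [-0.03  0.05  0.01] g0.426 j7 0.22
120.0 [564.5 133.1 120. ] [ 1.4 -1.6 -0.1]
119.0 [564.5 133.  119. ] [ 0.1 -1.1  0.5]
118.0 [564.5 133.  117.9] [ 0.7 -0.3 -0.1]
117.0 [564.5 133.  116.9] [ 0.6 -0.2  0.3]
116.0 [564.4 133.  115.9] [ 1.2 -0.8  0.7]
115.0 [564.4 133.  114.9] [0.6 0.5 0. ]
114.0 [564.4 133.  113.9] [ 0.4 -0.3  0.4]
113.0 [564.5 133.  112.9] [0.6 0.2 0.6]
112.0 [564.4 133.  111.9] [ 1.5 -0.3 -0.5]
111.0 [564.4 133.  110.9] [-0.1 -1.   0.4]
110.0 [564.4 133.  109.9] [ 0.4 -0.1 -0.2]
109.0 [564.4 133.  108.9] [ 0.9 -0.7  0. ]
108.0 [564.4 133.  107.9] [ 0.7 -0.   0. ]
107.0 [564.7 133.  107.1] [ 0.4 -0.7  0.1]
106.0 [564.7 133.  106.4] [-0.2 -1.1  5.6]
```

Run:
```python
from h import *
b=np.array([-.6,.6,-2.])
grip(0.0,60); robot.hold(.3); st("on collar")
z=106.
while z>97:
    z-=.5; robot.servo_line([564.5,133,z],feed=10); robot.hold(.1); o=robot.observe(); f=o["contact_force"]-b
    print(z,o["tcp_pos"].round(2),f.round(1),o["wrist_torque"].round(2))
    if f[2]>22: break
robot.hold(.4); st("end")
from vis import *
for c in ("top","side"):
    im=viewer.read_camera(c); cv2.imwrite(f"pics/{c}2.png",im[:,:,::-1])
a=cv2.imread("pics/top2.png")[150:260,205:325]; s=cv2.imread("pics/side2.png")[110:220,240:360]
cv2.imwrite("pics/fin.png",np.clip(1.5*np.hstack([cv2.resize(i,(400,366),interpolation=2) for i in(a,s)]),0,255).astype(np.uint8))
```

```text
on collar t22.61 p [564.7 133.  106.1] F [-0.5 -1.   3.2] M [-0.11  0.23 -0.05] g0.423 j7 0.23
105.5 [564.68 133.02 105.61] [ 0.9 -1.7  6.4] [-0.07  0.21  0.01]
105.0 [564.67 133.03 105.1 ] [ 0.9 -0.5  6.7] [-0.09  0.1   0.04]
104.5 [564.65 133.03 104.57] [ 0.6 -1.6  6.4] [-0.07  0.09 -0.01]
104.0 [564.69 133.07 104.17] [ 0.1 -0.4  6.6] [-0.05  0.16  0.01]
103.5 [564.66 133.02 103.7 ] [-0.  -1.5  6.8] [-0.09  0.16  0.01]
103.0 [564.67 133.05 103.27] [-1.  -0.4  8.9] [-0.1   0.24  0.  ]
102.5 [564.68 132.99 102.83] [-0.2 -0.3  8.1] [-0.14  0.22  0.  ]
102.0 [564.73 133.04 102.41] [-1.  -0.8  9.1] [-0.09  0.26 -0.03]
101.5 [564.71 133.03 102.02] [0.8 0.3 9.6] [-0.19  0.33  0.03]
101.0 [564.73 133.08 101.99] [-2.  -0.9 13.6] [-0.12  0.65 -0.01]
100.5 [564.76 133.05 101.96] [-2.9 -1.1 17.6] [-0.28  1.02 -0.  ]
100.0 [564.79 133.04 101.94] [-3.4 -1.2 19.7] [-0.33  1.31 -0.02]
99.5 [564.81 133.07 101.92] [-5.  -0.8 24. ] [-0.3   1.61  0.01]
end t27.56 p [564.8 133.1 101.9] F [-4.6 -1.1 21.2] M [-0.36  1.67 -0.06] g0.429 j7 0.24
```

View pics/fin.png

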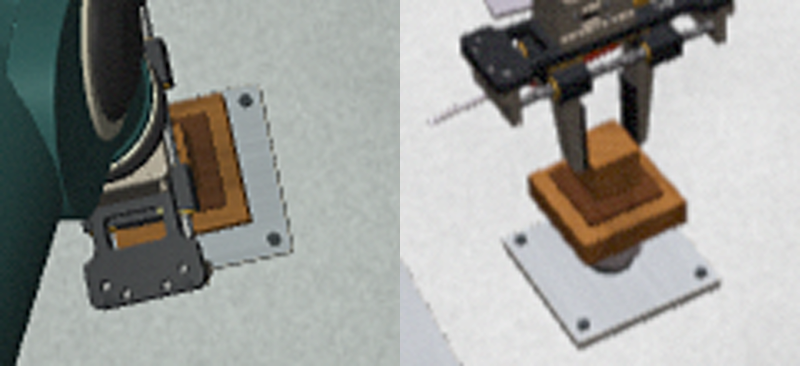

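The picture shows the plinth seated level on the chuck, its edges parallel to the base plate. The TCP stopped hard at 101.9 mm, where 102 was expected, with about 23 N of push. I'm handing it in.

```bash
python3 -c "
from h import *
st(); robot.job_done(); st()"
```

```text
t27.66 p [564.8 133.1 101.9] F [-6.3 -1.2 22. ] M [-0.37  1.74  0.03] g0.426 j7 0.24
the job is handed in; nothing more can be done
the job is handed in; nothing more can be done
```

I tightened the small stand's chuck, put the wooden plinth over the pin, and handed the job in at about 27.7 s with the arm still pressing it home. No verdict was reported.

- **Chuck:** I gripped the hexagonal sleeve across its flats (45.9 mm) and turned it about 1.24 rad clockwise to a firm stop. The wrist torque rose from about 0.1 to 1.9 N m there. A top picture afterwards matched the expected sleeve angle. I had no direct reading of the sleeve joint or of the force on the pin.
- **Plinth:** It dropped over the pin at the first try and met the collar at about 106.5 mm tool height. The collar's spring force rose from about 6 to 10 N over 4.5 mm, and the plinth then stopped hard at 101.9 mm, where I expected 102.
- **Final state:** The last push was about 23 N, with about 5 N sideways. The last picture shows the plinth level and its sides parallel to the base plate.
- **Unresolved:** A wrist moment of about 1.7 N m built up during the final press. I put it down to the push being slightly off-centre and did not look further, since no tilt was visible. The network found no sleeve mask in the top view, and the side mask did not give its angle. I took the angle from corners I picked in a crop, and the grip confirmed it.
- **Bystanders:** I never moved near the bottle, jar, brush or screwdriver. I did not measure their positions again at the end.

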